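# Stop-button check on the joinery bench

### The arm

A 6-joint arm with a two-finger parallel gripper is mounted at the origin on the work surface. World frame = base frame: x ahead of the robot, y to its left, z up, the work surface at z = 0. Lengths are in m, angles in rad, forces in N, time in s.
With the tool pointing down it reaches from about 0.375 to 0.975 m from the base axis. Payload 3.8 kg.
Tool frame: the origin (TCP) lies on the centre line of the jaws, within the pads' length; the fingertips stand 25 mm ahead of it and the grasp point (between the pads) lies 6 mm ahead of it; z points along the fingers, y is the direction in which the jaws open and shut (so a half turn about z gives the same grasp; the last joint's range is limited). The gripper opens to 85 mm and grips with 20 to 120 N. Pads are 22 mm wide; open, the fingers measure 114 mm over their backs; the gripper's body (76 mm by 85 mm) begins 54 mm behind the grasp point. The pads swing forward as they close: fully open they stand 13 mm farther back than shut.
Start: joints at [-1.247, 0.264, 1.604, -0, 1.274, -0.037], TCP at [0.238, -0.632, 0.256] pointing down, gripper open.
Joint ranges: [-2.63, 2.63], [-0.94, 2.18], [0.31, 2.57], [-1.31, 4.45], [0, 2.66], [-2.55, 2.55]. Speed limits (rad/s): [2.57, 2.57, 3.14, 3.14, 3.14, 3.14].

### API

Orientations are given as a rotation vector (axis times angle).
In Python, from workcell import bot gives the robot as it stands.
- The arm moves only by the tool servo_tool, never from a script. Its argument "moves" is a list of rows, each a list of 3 entries, a list of its own where there are three numbers: the closure in counts, from 0 (fully open) to 255 (shut), then the shift along the tool's x, y, z in m, then the turn about the tool's z in rad. A call has exactly 8 rows; each row shifts and turns the pose as measured when the row begins, along the tool's axes as they then stand; what a row does not reach is not made up. A row lasts 1/12 s, in which the tool goes at most 41.7 mm and 7.16 degrees, less where a joint would pass 70% of its speed; a pose out of reach is approached as far as the arm can. A call is refused whole if a number of a shift passes 0.0417 or a number of a turn 0.125, either way. A call with a gripper value outside its range is refused whole. The fingers move at their own pace and stop on an object; "newtons" is the grip in N (left out, the last holds). Time passes only in rows, so rows that do not move let the fingers close, or fill a call up. It gives the time, the measured TCP pose, the force and the opening at its end, in the units of the state.
- bot.read_state(): the state, without advancing time (a new reading comes with each control period).
- bot.read_camera(name): name is "side" or "top" or "wrist"; returns a dict with "pixels" (400x640x3 uint8, red, green, blue), "depth" (400x640 float32, m along the optical axis (not along the pixel's ray), 0 where there is no reading), "intrinsics" (3x3 intrinsics, pixels), "dist" ([k1, k2, p1, p2, k3] as OpenCV has them; the pictures are not rectified), "R" (3x3) and "t" (3): a world point X has camera coordinates R X + t. Camera axes: x right, y down, z forward; pixel columns grow to the right and rows downward; lengths in m; the calibration is good to about 2 mm. A picture is of the moment at which its call begins.
- bot.finish_job(): hands the job in, once; it reports no verdict.
The state is a dict: "time": time; "q": joint angles; "joint_vel": joint speeds; "joint_torque": joint torques, N m; "tool_pos": TCP position; "tcp_rot": TCP orientation; "wrist_force": force on the tool from outside, world axes, zero at the start; "torque": the same for the moment, N m; "width": opening from 0.0 (shut) to 1.0 (fully open).
Only numpy, scipy, OpenCV 4.12 (cv2) and the standard library are available. Lean on these libraries where they do the work, as an engineer would, in place of code of your own. Each camera call takes 0.05 s, during which the arm holds its last target.

### The job

Do the start-of-shift check of the mushroom stop button on the push-button station, with the fingertips and without gripping it: push the mushroom head fully in, firmly but without forcing it against its stop, and let go, so that it stays latched in by itself; then twist it clockwise (seen from above) to release the latch, so that it springs back out, and take your hand away. Do not press the station's other buttons or disturb the things lying around it.

Things in the scene. Friction and masses are not known exactly. Their poses are not given: they have to be found in the camera images.
- station: Grey cast push-button box, 100 x 250 x 64 mm, screwed to the bench. Origin at the centre of its underside, y along its length, z up. On its level top face (z = 64 mm): mushroom stop at y = +75 mm, two small flush buttons at y = -25 and -70, a lamp at y = -103. A 16 mm conduit leaves the +x side at y = -90, 30 mm high, and enters the bench at x = 86 mm. Screw feet reach to y = +-150.
- stop_top (a point): Centre of the mushroom head's flat top (26 mm across), on its axis; moves and turns with the head. Out, it is 94 mm above the bench, 30 mm above the box's face. The head is a shallow dome 68 mm across, 16 mm thick (8 to 16 mm below the top it has its full width), on a 26 mm stem; a collar of 42 mm diameter, 4 mm high, lies on the face below. Axes parallel to the station's at the start.
- stop_hollow (a point): Deepest point of one of the three finger hollows scooped through the head's rim, 10 mm below its top; turns with the head. Hollows are at 60, 180 (this one, on the -x side) and 300 deg about the head's axis. Each is a round-bottomed notch 36 mm wide at the rim and 12 mm deep, so 22 mm from the axis at its deepest. A fingertip standing in one can push its side round.
- stop (a joint): How far the mushroom head is pushed in, m: 0 = out, 0.0092 = rigid stop. A spring pushes it outwards: 5 N at the start of the stroke, about 12 N at the bottom. Pushed fully in (beyond about 0.0085) it latches, and when let go it stays in at about 0.0065. More than 38 N on it is forcing it.
- stop_twist (a joint): Turn of the mushroom head, rad, positive clockwise seen from above: 0 = rest (a light spring returns it there: 0.03 Nm at rest, 0.08 Nm at the release angle), 0.85 = end stop. While the head is latched in, turning it to about 0.45 to 0.5 rad frees the latch and the head springs out.
- start (a joint): Travel of the flush button next to the mushroom (cap 21 mm across, inside a metal ring 31 mm across and 6 mm high), m: 0 = not pressed, 0.004 = fully pressed. Not to be pressed.
- jog (a joint): Travel of the second, identical flush button, farther from the mushroom, m: 0 = not pressed. Not to be pressed.
- sanding_block: Loose cork sanding block, 65 x 100 x 30 mm, lying on the bench on the station's +x side, level with the mushroom. Origin at the centre of its underside, z up.
- glue: Loose glue bottle, 58 mm diameter, 170 mm high with its nozzle, standing off the station's -y end. Origin at the centre of its underside, z up.
- gauge: Loose wooden marking gauge: a beam 19 x 200 x 19 mm along its y axis through a 62 x 26 x 28 mm stock, lying flat on the station's -x side, 38 mm high with its brass screw. Origin at bench height under the beam's middle, z up.
- wax_tin: Loose round wax tin, 75 mm diameter, 44 mm high, standing off the station's +y end. Origin at the centre of its underside, z up.

How it is judged:
By the outcome, as a careful person would: the job done as asked, in the order asked, and still so for the second after the job is handed in, with the robot touching nothing.
It also fails if it takes over 38 s, if anything falls off the work surface, if the arm or the gripper's body presses on something with over 40 N, if the wrist force passes 120 N, or if a joint passes its speed limit or range.

## Working session

There is one attempt and no reset: what is moved stays moved. The work goes in short steps, Python scripts to look and compute and a tool call to move; the robot and the scene stay as the last step left them, time stands still between calls to the robot, and variables do not carry over. Pictures are saved under pics/ and viewed, and the job is handed in when it is done.

Besides the shell and the picture viewer there is one more tool, called after "Emit:" as a command line: name --argument value ..., lists and objects as JSON in quotes. servo_tool: Moves the arm, as the interface text tells. Its arguments: {"type":"object","properties":{"moves":{"type":"array","items":{"type":"array"}},"newtons":{"type":"number"}},"required":["moves"]}

```bash
mkdir -p pics; ls; python3 - <<'E'
from workcell import bot
import cv2,numpy as np
print(bot.read_state())
for n in ["side","top","wrist"]:
    c=bot.read_camera(n); cv2.imwrite(f"pics/{n}0.png",c["pixels"][:,:,::-1]); np.savez(f"{n}0.npz",**{k:np.array(v) for k,v in c.items()})
    print(n,np.array(c["intrinsics"]).tolist(),c["dist"],np.array(c["R"]).tolist(),c["t"])
E
```

```text
pics
{'time': 0.0, 'q': array([-1.24690386e+00,  2.64728617e-01,  1.60539632e+00, -2.08719696e-05,
        1.27372144e+00, -3.68866487e-02]), 'joint_vel': array([-0.00115291,  0.00073084,  0.00127682, -0.0007346 , -0.00090223,
        0.00036715]), 'joint_torque': array([-9.40547216e-04, -5.15110803e+01, -3.67314184e+01, -2.06118693e-05,
        1.28221544e-02,  9.92074604e-06]), 'tool_pos': array([ 0.23805711, -0.63088698,  0.25496646]), 'tcp_rot': array([-3.08842346e+00, -5.63251787e-01,  5.36913577e-04]), 'wrist_force': array([ 0.94769883, -0.24843975,  0.1014658 ]), 'torque': array([-0.02022069,  0.07443816,  0.07279297]), 'width': 1.002867565247854}
side [[508.41859285558473, 0.0, 321.8264257669664], [0.0, 508.41859285558473, 201.901794880966], [0.0, 0.0, 1.0]] [-0.12368873  0.          0.          0.          0.        ] [[-0.7896859124819757, -0.6135106033007841, -0.0009482958488559088], [-0.4813090295348498, 0.6204784344053185, -0.6191511370627899], [0.38044418475741004, -0.48847850728095726, -0.7852712717327924]] [0.45216723 0.29657391 1.12662742]
top [[380.17803556695503, 0.0, 317.10598688991945], [0.0, 380.17803556695503, 191.807309327715], [0.0, 0.0, 1.0]] [-0.01500292  0.          0.          0.          0.        ] [[-0.015001979476310314, -0.9994887999612817, 0.028232593996111353], [-0.9842792752134418, 0.009792397865429733, -0.17634743357743235], [0.17598081996937667, -0.030434317735116505, -0.983923016961644]] [-4.99687332e-04  5.71174468e-01  9.35832429e-01]
wrist [[352.38341318785467, 0.0, 317.75161084089444], [0.0, 352.38341318785467, 198.17420233375134], [0.0, 0.0, 1.0]] [-0.07694167  0.          0.          0.          0.        ] [[0.3532032682227779, -0.9355409387496633, -0.0032562616832297483], [-0.8977011090660588, -0.3398931027646803, 0.28036654128937827], [-0.26340115811878756, -0.09610322895928004, -0.9598874930351391]] [-0.67267659 -0.03616313  0.38051741]
```

View pics/top0.png

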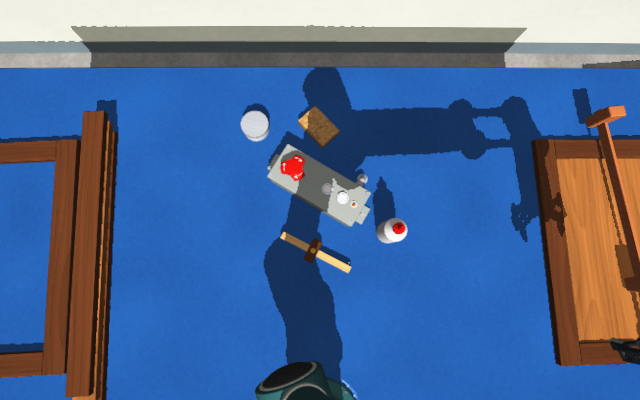

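View pics/side0.png

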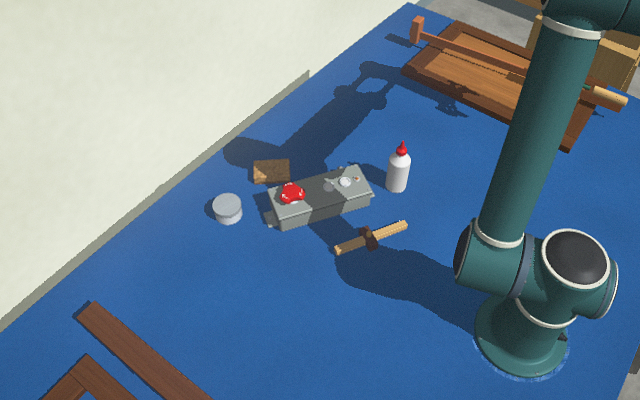

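View pics/wrist0.png

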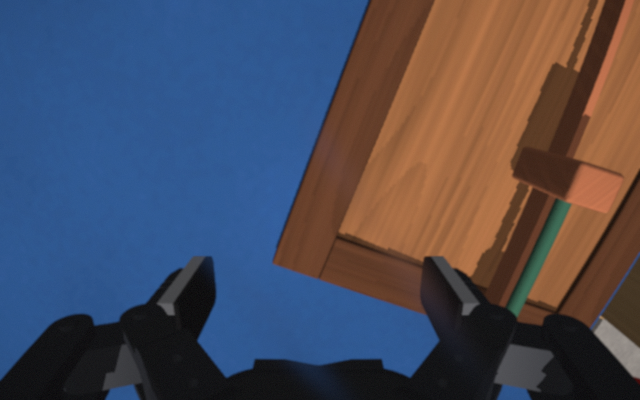

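```bash
cat > h.py <<'E'
import numpy as np,cv2
def load(n): return dict(np.load(n+".npz"))
def plane(c,uv,z):
    uv=np.atleast_2d(np.array(uv,float))
    K=c["intrinsics"];p=cv2.undistortPoints(uv[:,None,:],K,c["dist"])[:,0]
    d=np.c_[p,np.ones(len(p))]@c["R"]; o=-c["R"].T@c["t"]
    s=(np.asarray(z)-o[2])/d[:,2]; return o+d*np.reshape(s,(-1,1))
def cloud(c):
    h,w=c["depth"].shape; v,u=np.mgrid[:h,:w]
    p=cv2.undistortPoints(np.c_[u.ravel(),v.ravel()].astype(float)[:,None,:],c["intrinsics"],c["dist"])[:,0]
    D=c["depth"].ravel()[:,None]
    return ((np.c_[p,np.ones(len(p))]*D-c["t"])@c["R"]).reshape(h,w,3)
def proj(c,X):
    return cv2.projectPoints(np.atleast_2d(np.array(X,float)),cv2.Rodrigues(c["R"])[0],c["t"],c["intrinsics"],c["dist"])[0][:,0]
E
python3 - <<'E'
from h import *
for n in ["top0","side0"]:
    c=load(n);P=cloud(c);I=c["pixels"].astype(int)
    red=(I[...,0]>130)&(I[...,1]<80)&(I[...,2]<80)
    N,L,S,C=cv2.connectedComponentsWithStats(red.astype(np.uint8))
    for i in range(1,N):
        if S[i,4]>60:
            m=L==i; z=P[m]; print(n,S[i],C[i],"plane.086:",plane(c,C[i],.086),"cloud mean",np.nanmean(z,0),"z",np.percentile(z[:,2],[5,50,95]))
    # station top face
    m=(abs(P[...,2]-.064)<.006)&(P[...,0]>.4)&(P[...,0]<.9)&(abs(P[...,1])<.3)&(I.max(2)-I.min(2)<30)
    N,L,S,C=cv2.connectedComponentsWithStats(m.astype(np.uint8))
    i=1+S[1:,4].argmax(); m=L==i
    uv=np.argwhere(m)[:,::-1]; X=plane(c,uv,.064)[:,:2].astype(np.float32)
    r=cv2.minAreaRect(X*1000); print(n,m.sum(),r)
    ct=r[0]
c=load("top0"); I=c["pixels"]
cv2.imwrite("pics/topz.png",cv2.resize(I[90:290,220:440,::-1],None,fx=3,fy=3,interpolation=cv2.INTER_CUBIC)[:600])
c=load("side0"); I=c["pixels"]
cv2.imwrite("pics/sidez.png",cv2.resize(I[120:270,200:420,::-1],None,fx=3.6,fy=3.6,interpolation=cv2.INTER_CUBIC)[:600])
E
```

```text
top0 [281 155  24  26 360] [293.21666667 166.76666667] plane.086: [[0.62969196 0.0528663  0.086     ]] cloud mean [0.6277532  0.05252283 0.09399592] z [0.08524099 0.09244625 0.09570299]
top0 [ 86 201  11 176 361] [ 90.9833795  295.95290859] plane.086: [[0.3204434 0.5310848 0.086    ]] cloud mean [0.32180014 0.53680095 0.07586457] z [0.06249454 0.0653421  0.06820947]
top0 [ 79 207   6  77 155] [ 81.02580645 244.9483871 ] plane.086: [[0.44026681 0.5651301  0.086     ]] cloud mean [0.44140634 0.57358435 0.07152757] z [0.06244127 0.06534359 0.06795412]
top0 [393 223  12  11  85] [398.38823529 228.50588235] plane.086: [[ 0.47054164 -0.20644016  0.086     ]] cloud mean [ 0.46574287 -0.19139366  0.14735006] z [0.1354473  0.14492312 0.16847195]
top0 3299 ((589.7368774414062, -12.091781616210938), (253.04225158691406, 103.97173309326172), 58.34905242919922)
side0 [397 141  10  15  75] [402.01333333 149.4       ] plane.086: [[ 0.48717204 -0.24205501  0.086     ]] cloud mean [ 0.46134642 -0.18707334  0.14696166] z [0.13623802 0.14447027 0.16739145]
side0 [280 182  26  22 319] [291.62382445 192.96551724] plane.086: [[0.62435662 0.05618739 0.086     ]] cloud mean [0.61641385 0.06482454 0.10019063] z [0.08212453 0.09264226 0.09680884]
side0 2625 ((586.744384765625, -7.0319061279296875), (253.684814453125, 107.57923889160156), 58.48725509643555)
```

View pics/topz.png

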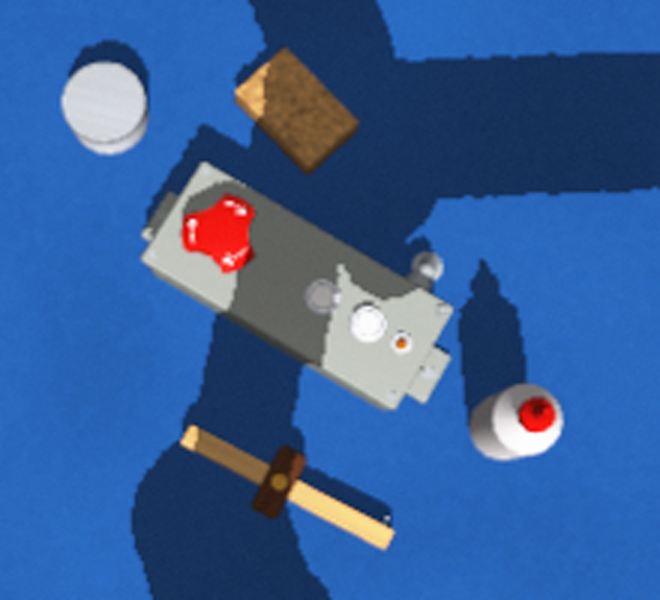

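View pics/sidez.png

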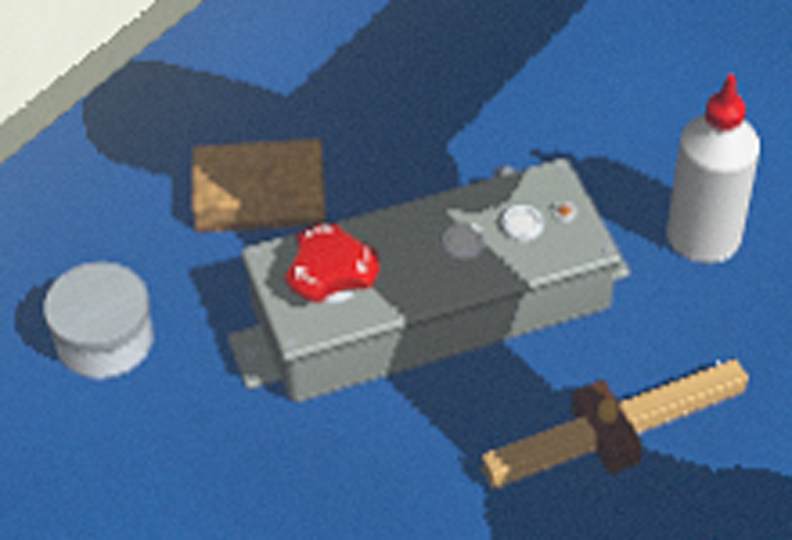

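Emit:
servo_tool --moves '[[0,[0.03,-0.025,0],0],[0,[0.03,-0.025,0],0],[0,[0.03,-0.025,0],0],[0,[0.03,-0.025,0],0],[0,[0.03,-0.025,0],0],[0,[0.03,-0.025,0],0],[0,[0.03,-0.025,0],0],[0,[0.03,-0.025,0],0]]'

```text
time: 0.82
tool_pos: [0.3922, -0.3549, 0.25]
tcp_rot: [-3.09, -0.542, 0.006]
wrist_force: [0.6, -0.9, -0.2]
width: 1.005
```

Emit:
servo_tool --moves '[[0,[0.03,-0.025,0],0],[0,[0.03,-0.025,0],0],[0,[0.03,-0.025,0],0],[0,[0.03,-0.025,0],0],[0,[0.03,-0.025,0],0],[0,[0.03,-0.025,0],0],[0,[0.03,-0.025,0],0],[0,[0.03,-0.025,0],0]]'

```text
time: 1.48
tool_pos: [0.553, -0.0695, 0.2491]
tcp_rot: [-3.091, -0.54, 0.007]
wrist_force: [0.2, -1.5, 0.2]
width: 0.995
```

Emit:
servo_tool --moves '[[0,[0.03,-0.024,0],0],[0,[0.03,-0.024,0],0],[0,[0.03,-0.024,0],0],[0,[0,0,0],-0.12],[0,[0,0,0],-0.12],[0,[0,0,0],-0.12],[0,[0,0,0],-0.12],[0,[0,0,0],-0.12]]'

```text
time: 2.15
tool_pos: [0.6174, 0.0464, 0.2454]
tcp_rot: [-2.769, -1.465, 0.006]
wrist_force: [0.4, 0.6, 0.1]
width: 1.001
```

```bash
python3 - <<'E'
from workcell import bot
from h import *
s=bot.read_state();print(s["tool_pos"],cv2.Rodrigues(s["tcp_rot"])[0].round(3).tolist())
n="wrist"
c=bot.read_camera(n); cv2.imwrite(f"pics/{n}1.png",c["pixels"][:,:,::-1]); np.savez(f"{n}1.npz",**{k:np.array(v) for k,v in c.items()})
E
```

```text
[0.61739519 0.04636219 0.24537063] [[0.563, 0.827, -0.008], [0.827, -0.563, 0.006], [0.001, -0.01, -1.0]]
```

View pics/wrist1.png

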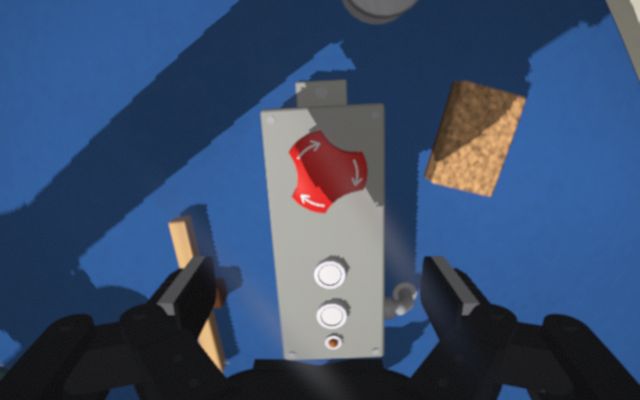

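```bash
cat >> h.py <<'E'
def measure(c,ztop=.086):
    I=c["pixels"].astype(int)
    red=((I[...,0]>90)&(I[...,0]>2.2*I[...,1])&(I[...,0]>2.2*I[...,2])).astype(np.uint8)
    red=cv2.morphologyEx(red,cv2.MORPH_CLOSE,np.ones((9,9)))
    cs=max(cv2.findContours(red,cv2.RETR_EXTERNAL,cv2.CHAIN_APPROX_NONE)[0],key=cv2.contourArea)[:,0]
    X=plane(c,cs,ztop)[:,:2].astype(np.float32)
    (cx,cy),r=cv2.minEnclosingCircle(X)
    d=X-np.array([cx,cy]); a=np.degrees(np.arctan2(d[:,1],d[:,0])); R=np.hypot(*d.T)
    B=[(int(k),round(float(np.median(R[abs((a-k+180)%360-180)<6]))*1000,1)) for k in range(-180,180,15)]
    return (cx,cy,r),B
E
python3 - <<'E'
from h import *
c=load("wrist1");print(measure(c))
P=cloud(c);I=c["pixels"].astype(int)
m=(abs(P[...,2]-.064)<.012)&(I.max(2)-I.min(2)<30)&(I.max(2)>60)
N,L,S,C=cv2.connectedComponentsWithStats(m.astype(np.uint8))
i=L[240,290];m=L==i;print(S[i],np.median(P[m],0))
X=plane(c,np.argwhere(m)[:,::-1],.064)[:,:2].astype(np.float32)
print(cv2.minAreaRect(X*1000))
for uv in [(329,273),(332,315)]: print(plane(c,uv,.070))
# corners by eye of the face
print(plane(c,[(262,112),(383,104),(285,358),(383,356)],.064))
for n in ["top0","side0"]: print(n,measure(load(n)))
print("headcloud z",np.percentile(P[165:190,315:335,2],[5,50,95]))
E
```

```text
((0.6277479529380798, 0.0549926683306694, 0.03343292698264122), [(-180, 30.3), (-165, 33.0), (-150, 32.9), (-135, 33.0), (-120, 29.8), (-105, 23.6), (-90, 22.4), (-75, 23.3), (-60, 28.0), (-45, 32.7), (-30, 33.1), (-15, 33.1), (0, 29.3), (15, 22.6), (30, 21.4), (45, 23.3), (60, 29.8), (75, 32.9), (90, 32.7), (105, 33.0), (120, 29.1), (135, 23.6), (150, 21.7), (165, 23.1)])
[  261   103   124   257 23774] [ 0.58913355 -0.0062834   0.0645434 ]
((588.884765625, -8.597335815429688), (253.42453002929688, 102.91212463378906), 58.63069534301758)
[[ 0.57623313 -0.02878944  0.07      ]]
[[ 0.55338376 -0.06835906  0.07      ]]
[[ 0.61078411  0.1232332   0.064     ]
 [ 0.69746163  0.07221977  0.064     ]
 [ 0.48144015 -0.08879207  0.064     ]
 [ 0.56738781 -0.14345544  0.064     ]]
top0 ((0.6281028985977173, 0.051714252680540085, 0.03412230312824249), [(-180, 31.3), (-165, 32.0), (-150, 32.9), (-135, 32.5), (-120, 27.7), (-105, 24.2), (-90, 23.6), (-75, 24.7), (-60, 30.3), (-45, 34.0), (-30, 32.8), (-15, 33.4), (0, 31.0), (15, 25.4), (30, 24.9), (45, 26.5), (60, 32.2), (75, 33.2), (90, 32.0), (105, 32.9), (120, 28.3), (135, 22.2), (150, 21.2), (165, 24.2)])
side0 ((0.626633882522583, 0.05526263639330864, 0.03524535521864891), [(-180, 33.0), (-165, 34.0), (-150, 32.5), (-135, 32.2), (-120, 24.9), (-105, 25.8), (-90, 25.6), (-75, 27.5), (-60, 30.9), (-45, 34.1), (-30, 28.7), (-15, 30.6), (0, 26.4), (15, 22.8), (30, 23.3), (45, 25.6), (60, 29.3), (75, 32.5), (90, 33.2), (105, 33.9), (120, 31.1), (135, 25.2), (150, 24.8), (165, 27.1)])
headcloud z [0.09360488 0.09459934 0.09576291]
```

Emit:
servo_tool --moves '[[255,[0.013,0.004,0],-0.05],[255,[0,0,0.025],0],[255,[0,0,0.025],0],[255,[0,0,0.02],0],[255,[0,0,0.02],0],[255,[0,0,0.01],0],[255,[0,0,0],0],[255,[0,0,0],0]]' --newtons 20

```text
time: 2.87
tool_pos: [0.6279, 0.0556, 0.1421]
tcp_rot: [-2.74, -1.519, 0.004]
wrist_force: [-0.6, 0.3, 0.4]
width: -0.003
```

```bash
python3 - <<'E'
from workcell import bot
from h import *
s=bot.read_state();R=cv2.Rodrigues(s["tcp_rot"])[0];print(s["time"],s["width"],s["wrist_force"],s["tool_pos"],"tip",s["tool_pos"]+.025*R[:,2],R.round(3).tolist())
n="side"
for n in ["wrist","side"]:
  c=bot.read_camera(n); I=c["pixels"][:,:,::-1]
  if n=="side": I=cv2.resize(I[120:270,200:420],None,fx=3.6,fy=3.6,interpolation=cv2.INTER_CUBIC)
  cv2.imwrite(f"pics/{n}2.png",I)
E
```

```text
2.8667 -0.002705568014041522 [-0.62641928  0.32086112  0.37340221] [0.62790984 0.05563089 0.14209089] tip [0.62774555 0.05578687 0.11709192] [[0.53, 0.848, -0.007], [0.848, -0.53, 0.006], [0.002, -0.009, -1.0]]
```

View pics/wrist2.png

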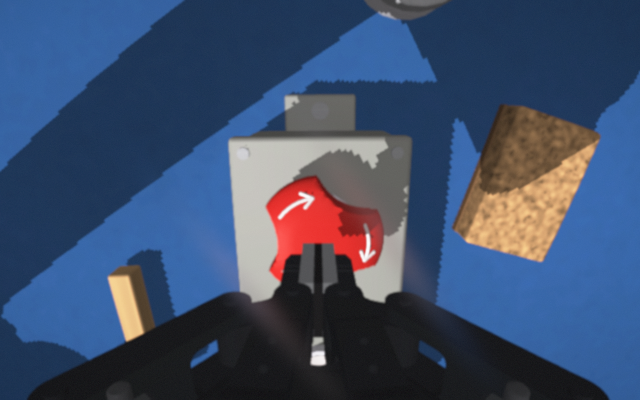

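View pics/side2.png

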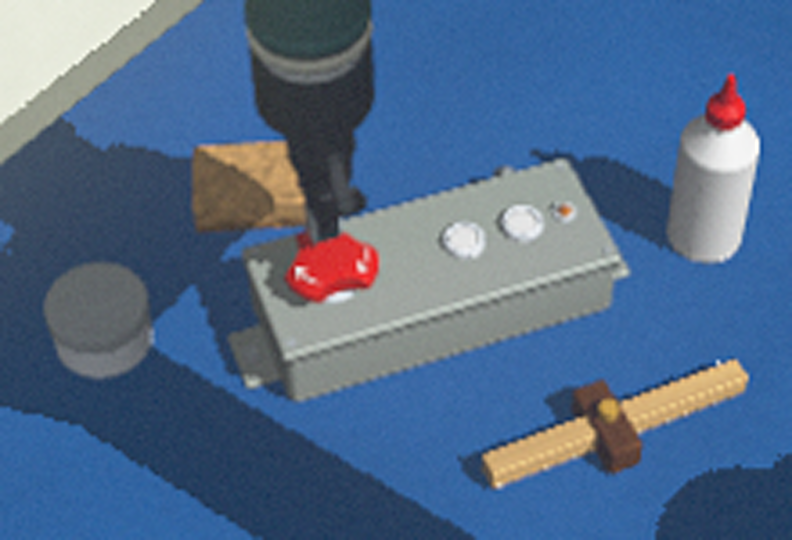

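Emit:
servo_tool --moves '[[255,[0,0,0.008],0],[255,[0,0,0.008],0],[255,[0,0,0.004],0],[255,[0,0,0.003],0],[255,[0,0,0.003],0],[255,[0,0,0.002],0],[255,[0,0,0.002],0],[255,[0,0,0],0]]'

```text
time: 3.63
tool_pos: [0.6327, 0.0559, 0.1177]
tcp_rot: [-2.746, -1.52, -0.013]
wrist_force: [-2.5, -1.4, 6.0]
width: 0.003
```

```bash
python3 - <<'E'
from workcell import bot
from h import *
for i in range(3):
  s=bot.read_state();R=cv2.Rodrigues(s["tcp_rot"])[0];print(s["time"],s["wrist_force"],s["torque"],s["tool_pos"],R.round(3).tolist(),s["joint_vel"].round(3))
  c=bot.read_camera("wrist")
cv2.imwrite(f"pics/wrist3.png",c["pixels"][:,:,::-1])
E
```

```text
3.6333 [-2.5467439  -1.38642227  5.9541909 ] [-0.04752651  0.50260884  0.02843191] [0.63265858 0.05592168 0.11770579] [[0.531, 0.848, 0.005], [0.848, -0.531, 0.007], [0.009, 0.001, -1.0]] [ 0.002 -0.011 -0.012 -0.001  0.027  0.001]
3.6833 [-2.69021127 -0.43704881  5.17803193] [-0.02891244  0.48090984 -0.01463199] [0.632696   0.05593293 0.1181053 ] [[0.531, 0.848, 0.005], [0.848, -0.531, 0.007], [0.009, 0.001, -1.0]] [ 0.001 -0.004  0.001  0.001  0.004  0.   ]
3.7333 [-3.00527896 -0.46251498  4.96181603] [-0.08381165  0.51727792  0.00900417] [0.63264077 0.05594807 0.11814795] [[0.531, 0.848, 0.005], [0.848, -0.531, 0.007], [0.009, 0.001, -1.0]] [-0.001 -0.003  0.003  0.002 -0.003  0.001]
```

View pics/wrist3.png

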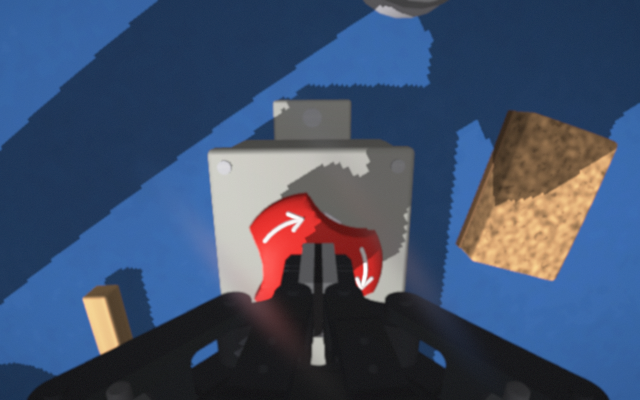

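Emit:
servo_tool --moves '[[255,[0,0,-0.003],0],[255,[-0.0025,-0.004,0],0],[255,[0,0,0],0],[255,[0,0,0.001],0],[255,[0,0,0.002],0],[255,[0,0,0.002],0],[255,[0,0,0.002],0],[255,[0,0,0.002],0]]'

```text
time: 4.45
tool_pos: [0.6285, 0.056, 0.1152]
tcp_rot: [-2.747, -1.521, -0.016]
wrist_force: [-3.3, 1.1, 8.6]
width: -0.0
```

Emit:
servo_tool --moves '[[255,[0,0,0.0015],0],[255,[0,0,0.0015],0],[255,[0,0,0.0015],0],[255,[0,0,0.0015],0],[255,[0,0,0.001],0],[255,[0,0,0.001],0],[255,[0,0,0.001],0],[255,[0,0,0.001],0]]'

```text
time: 5.12
tool_pos: [0.6285, 0.056, 0.1132]
tcp_rot: [-2.746, -1.521, -0.014]
wrist_force: [-3.0, -0.6, 7.5]
width: -0.002
```

Emit:
servo_tool --moves '[[255,[0,0,0.0018],0],[255,[0,0,0.0018],0],[255,[0,0,0.0018],0],[255,[0,0,0.0018],0],[255,[0,0,0.0018],0],[255,[0,0,0.0018],0],[255,[0,0,0.0018],0],[255,[0,0,0.0018],0]]'

```text
time: 5.78
tool_pos: [0.6286, 0.056, 0.1098]
tcp_rot: [-2.745, -1.522, -0.011]
wrist_force: [-4.4, -0.1, 10.9]
width: -0.0
```

Emit:
servo_tool --moves '[[255,[0,0,0.0018],0],[255,[0,0,0.0018],0],[255,[0,0,0.0018],0],[255,[0,0,0.0018],0],[255,[0,0,0.002],0],[255,[0,0,0.002],0],[255,[0,0,0.002],0],[255,[0,0,0.002],0]]'

```text
time: 6.45
tool_pos: [0.6287, 0.0561, 0.1098]
tcp_rot: [-2.745, -1.522, -0.008]
wrist_force: [-4.8, -0.2, 12.5]
width: 0.003
```

Emit:
servo_tool --moves '[[255,[0,0,0.0025],0],[255,[0,0,0.0025],0],[255,[0,0,0.003],0],[255,[0,0,0.003],0],[255,[0,0,0.003],0],[255,[0,0,0.003],0],[255,[0,0,0.003],0],[255,[0,0,0.003],0]]'

```text
time: 7.12
tool_pos: [0.6289, 0.0561, 0.1097]
tcp_rot: [-2.744, -1.523, -0.006]
wrist_force: [-8.3, -1.0, 16.9]
width: -0.0
```

Emit:
servo_tool --moves '[[255,[0,0,-0.003],0],[255,[0,0,-0.005],0],[255,[0,0,-0.01],0],[255,[0,0,-0.01],0],[255,[0,-0.02,-0.01],0],[255,[0,-0.02,0],0],[255,[0,-0.02,0],0],[255,[0,0,0],0]]'

```text
time: 7.78
tool_pos: [0.5783, 0.0879, 0.1529]
tcp_rot: [-2.747, -1.52, -0.009]
wrist_force: [0.5, -0.1, -0.7]
width: 0.002
```

```bash
python3 - <<'E'
from workcell import bot
from h import *
c=bot.read_camera("wrist");np.savez("wrist4.npz",**{k:np.array(v) for k,v in c.items()})
s=bot.read_state();R=cv2.Rodrigues(s["tcp_rot"])[0];print(s["time"],s["wrist_force"],s["tool_pos"],R.round(3).tolist())
print(measure(c,.0795)); P=cloud(c)
I=c["pixels"].astype(int); m=(I[...,0]>90)&(I[...,0]>2.2*I[...,1])&(P[...,2]>.06)&(P[...,2]<.12)
print("head z pct",np.percentile(P[m][:,2],[50,80,90,95]))
g=(I.max(2)-I.min(2)<30)&(I.max(2)>100)&(abs(P[...,2]-.064)<.01); print("face z",np.median(P[g][:,2]))
cv2.imwrite("pics/wrist4.png",c["pixels"][:,:,::-1])
E
```

```text
7.8333 [-0.00880217  0.04181449  0.33539662] [0.57988437 0.08719237 0.15329346] [[0.531, 0.848, 0.006], [0.847, -0.531, 0.004], [0.007, 0.003, -1.0]]
((0.6279916167259216, 0.05531584098935127, 0.03413884714245796), [(-180, 32.0), (-165, 33.4), (-150, 33.6), (-135, 33.7), (-120, 32.0), (-105, 27.3), (-90, 26.2), (-75, 27.5), (-60, 32.5), (-45, 33.7), (-30, 33.6), (-15, 33.3), (0, 29.8), (15, 23.2), (30, 21.7), (45, 23.8), (60, 31.1), (75, 33.7), (90, 33.8), (105, 33.6), (120, 28.9), (135, 23.1), (150, 21.7), (165, 24.1)])
head z pct [0.08684871 0.0878557  0.08823342 0.08854096]
face z 0.0644243204462461
```

View pics/wrist4.png

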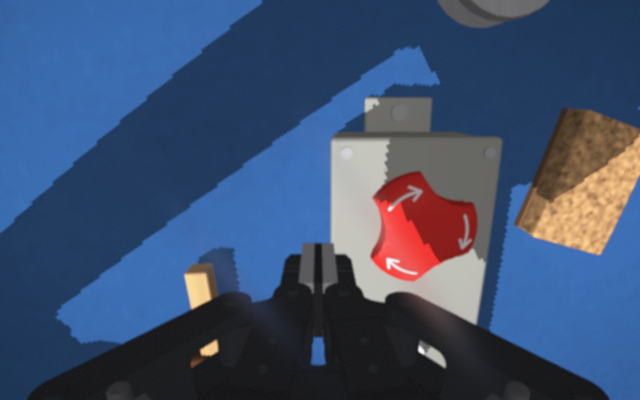

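```bash
python3 - <<'E'
from h import *
c=load("wrist4");P=cloud(c)
from workcell import bot
s=bot.read_state();R=cv2.Rodrigues(s["tcp_rot"])[0]
T=((P-s["tool_pos"])@R)*1000
for r in range(240,330,6):
    row=[(u,T[r,u].round().astype(int).tolist()) for u in range(282,358,8) if c["depth"][r,u]>0 and T[r,u,2]<40]
    print(r,row)
d=np.array([.62795-s["tool_pos"][0],.0550-s["tool_pos"][1]]);print("axis in tool xy",R[:2,:2].T@d)
# station x dir angle / hollow
a=np.radians(149); print("radial inward in tool", R[:2,:2].T@-np.array([np.cos(a),np.sin(a)]))
# marking gauge + face heights
E
```

```text
240 []
246 [(306, [12, -7, 18]), (314, [12, -3, 17]), (322, [12, 0, 18]), (330, [12, 3, 17])]
252 [(306, [12, -7, 12]), (314, [12, -3, 12]), (322, [12, 0, 11]), (330, [12, 3, 11])]
258 [(290, [7, -13, 16]), (298, [8, -10, 14]), (306, [12, -6, 6]), (314, [12, -3, 6]), (322, [12, 0, 6]), (330, [11, 3, 8]), (338, [7, 6, 15]), (346, [8, 10, 15])]
264 [(290, [8, -13, 9]), (298, [8, -10, 8]), (306, [12, -6, 1]), (314, [12, -3, 1]), (322, [12, 0, 0]), (330, [12, 3, 0]), (338, [8, 6, 9]), (346, [8, 9, 9])]
270 [(282, [8, -16, 4]), (290, [8, -13, 4]), (298, [8, -9, 3]), (306, [12, -6, -4]), (314, [12, -3, -4]), (322, [12, 0, -4]), (330, [12, 3, -3]), (338, [8, 6, 4]), (346, [8, 9, 3])]
276 [(282, [8, -15, -1]), (290, [8, -12, -1]), (298, [8, -9, -1]), (306, [12, -6, -9]), (314, [12, -3, -8]), (322, [12, 0, -8]), (330, [12, 2, -8]), (338, [8, 6, -1]), (346, [8, 9, -1]), (354, [8, 12, -1])]
282 [(282, [8, -15, -6]), (290, [13, -11, -14]), (298, [13, -8, -14]), (306, [12, -6, -13]), (314, [12, -3, -13]), (322, [12, 0, -13]), (330, [12, 2, -12]), (338, [13, 5, -14]), (346, [13, 8, -14]), (354, [8
[... 944 characters left out ...]
, (298, [12, -7, -30]), (306, [13, -5, -31]), (314, [1, -3, -13]), (322, [0, 0, -13]), (330, [12, 2, -30]), (338, [12, 4, -30]), (346, [13, 6, -30]), (354, [13, 9, -31])]
318 [(282, [18, -11, -41]), (290, [13, -9, -34]), (298, [13, -7, -34]), (306, [13, -5, -33]), (314, [-1, -3, -13]), (322, [-2, 0, -13]), (330, [13, 2, -34]), (338, [13, 4, -34]), (346, [13, 6, -35]), (354, [18, 8, -41])]
324 [(282, [18, -11, -43]), (290, [18, -9, -44]), (298, [18, -7, -44]), (306, [10, -5, -33]), (314, [-5, -3, -13]), (322, [-4, 0, -13]), (330, [13, 2, -36]), (338, [18, 3, -44]), (346, [18, 5, -44]), (354, [18, 7, -43])]
axis in tool xy [-0.00177221  0.05782287]
radial inward in tool [0.01844656 0.99982443]
```

Emit:
servo_tool --moves '[[255,[-0.0025,0,0.01],0],[255,[0,0,0.015],0],[255,[0,0,0.015],0],[255,[0,0,0.008],0],[255,[0,0,0.004],0],[255,[0,0,0.002],0],[255,[0,0,0],0],[255,[0,0,0],0]]'

```text
time: 8.5
tool_pos: [0.5836, 0.0822, 0.096]
tcp_rot: [2.747, 1.519, 0.017]
wrist_force: [0.4, -0.6, -0.4]
width: 0.002
```

```bash
cat > st.py <<'E'
from workcell import bot
from h import *
s=bot.read_state();R=cv2.Rodrigues(s["tcp_rot"])[0];print(s["time"],s["wrist_force"],s["tool_pos"],R.round(3).tolist())
tip=s["tool_pos"]+.025*R[:,2]; d=np.array([.628,.0550])-tip[:2]
print("tip",tip,"axis in tool xy",R[:2,:2].T@d,"r",np.hypot(*d),"ang",np.degrees(np.arctan2(-d[1],-d[0])),"tool y yaw",np.degrees(np.arctan2(R[1,1],R[0,1])))
E
python3 st.py
```

```text
8.5 [ 0.36126221 -0.59091272 -0.35836012] [0.58358867 0.08219645 0.09595362] [[0.532, 0.847, 0.01], [0.847, -0.532, 0.003], [0.008, 0.007, -1.0]]
tip [0.58384861 0.08227018 0.07095508] axis in tool xy [0.00037786 0.05189144] r 0.05189420206195563 ang 148.29838437069597 tool y yaw -32.12215215900247
```

Emit:
servo_tool --moves '[[255,[0,0.004,0],0],[255,[0,0.004,0],0],[255,[0,0.003,0],0],[255,[0,0.002,0],0],[255,[0,0,0],0],[255,[0,0,0],0],[255,[0,0,0],0],[255,[0,0,0],0]]'

```text
time: 9.17
tool_pos: [0.5987, 0.0744, 0.0995]
tcp_rot: [2.745, 1.517, 0.025]
wrist_force: [-0.2, 0.9, 0.8]
width: 0.001
```

```bash
python3 st.py; python3 - <<'E'
from workcell import bot
import cv2
c=bot.read_camera("wrist");cv2.imwrite("pics/wrist5.png",c["pixels"][:,:,::-1])
E
```

```text
9.1667 [-0.22932281  0.87247104  0.75330744] [0.59873906 0.07435383 0.09946154] [[0.532, 0.847, 0.016], [0.847, -0.532, 0.003], [0.012, 0.012, -1.0]]
tip [0.59915093 0.07443718 0.07446507] axis in tool xy [-0.00111487  0.03476581] r 0.034786100692556006 ang 146.02971171798106 tool y yaw -32.14164423221386
```

View pics/wrist5.png

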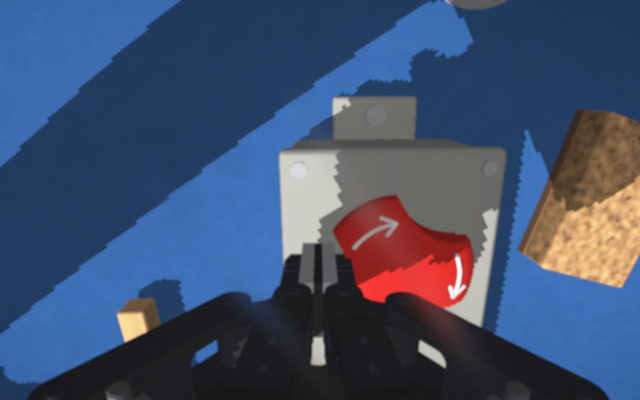

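Emit:
servo_tool --moves '[[255,[-0.0005,-0.003,0.002],0],[255,[0,-0.0005,0.0015],0],[255,[0.0024,-0.0003,0.0005],0.07],[255,[0.0024,-0.0003,0.0005],0.07],[255,[0.0024,-0.0003,0.0005],0.07],[255,[0.0024,-0.0003,0.0005],0.07],[255,[0.0024,-0.0003,0.0005],0.07],[255,[0.0024,-0.0003,0.0005],0.07]]'

```text
time: 9.88
tool_pos: [0.6009, 0.0886, 0.0909]
tcp_rot: [3.013, 0.887, 0.021]
wrist_force: [-1.3, 0.1, 0.8]
width: -0.001
```

```bash
python3 st.py; python3 - <<'E'
from workcell import bot
import cv2
c=bot.read_camera("wrist");cv2.imwrite("pics/wrist6.png",c["pixels"][:,:,::-1])
E
```

```text
9.8833 [-1.26282958  0.1499818   0.77365858] [0.60092698 0.08860467 0.09092235] [[0.84, 0.542, 0.013], [0.542, -0.841, 0.003], [0.013, 0.005, -1.0]]
tip [0.60125406 0.08868069 0.0659246 ] axis in tool xy [0.00423606 0.0427987 ] r 0.043008540336 ang 128.45320018899451 tool y yaw -57.202953301346454
```

View pics/wrist6.png

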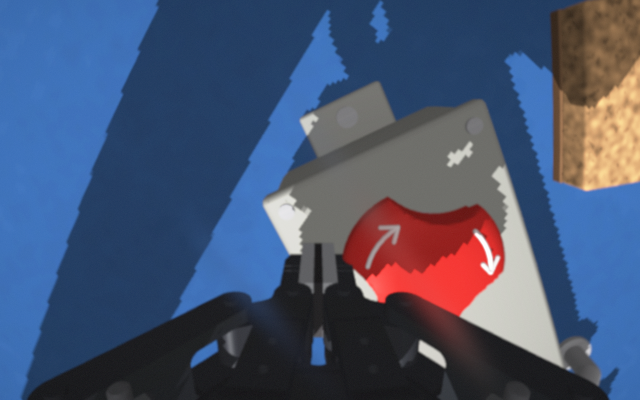

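```bash
cat >> h.py <<'E'
def hollows(c,ztop,ctr=(.628,.055)):
    I=c["pixels"].astype(int)
    red=((I[...,0]>60)&(I[...,0]>2.2*I[...,1])&(I[...,0]>2.2*I[...,2])).astype(np.uint8)
    red=cv2.morphologyEx(red,cv2.MORPH_CLOSE,np.ones((9,9)))
    cs=max(cv2.findContours(red,cv2.RETR_EXTERNAL,cv2.CHAIN_APPROX_NONE)[0],key=cv2.contourArea)[:,0]
    d=plane(c,cs,ztop)[:,:2]-np.array(ctr)
    a=np.degrees(np.arctan2(d[:,1],d[:,0])); R=np.hypot(*d.T)*1000
    return [(k,round(float(np.median(R[abs((a-k+180)%360-180)<3])),1)) for k in range(-180,180,6) if (abs((a-k+180)%360-180)<3).any()]
E
python3 - <<'E'
from h import *
from workcell import bot
print(hollows(load("wrist4"),.0795))
c=bot.read_camera("wrist");np.savez("wrist6.npz",**{k:np.array(v) for k,v in c.items()})
print(hollows(c,.0795))
P=cloud(c);print(P[270,420],P[225,380],P[235,460])
E
```

```text
[(-180, 32.3), (-174, 33.3), (-168, 33.2), (-162, 33.4), (-156, 33.3), (-150, 33.5), (-144, 33.4), (-138, 33.4), (-132, 33.5), (-126, 33.1), (-120, 31.7), (-114, 29.6), (-108, 27.8), (-102, 26.4), (-96, 26.1), (-90, 25.9), (-84, 25.9), (-78, 26.3), (-72, 27.7), (-66, 29.5), (-60, 32.2), (-54, 33.5), (-48, 33.6), (-42, 33.5), (-36, 33.5), (-30, 33.5), (-24, 33.4), (-18, 33.3), (-12, 33.3), (-6, 33.0), (0, 29.8), (6, 27.0), (12, 24.3), (18, 22.7), (24, 22.0), (30, 21.9), (36, 21.9), (42, 22.4), (48, 24.5), (54, 27.7), (60, 31.4), (66, 34.0), (72, 33.9), (78, 34.0), (84, 34.1), (90, 34.1), (96, 34.2), (102, 33.9), (108, 33.5), (114, 32.5), (120, 28.0), (126, 25.3), (132, 23.6), (138, 22.3), (144, 21.8), (150, 21.7), (156, 22.4), (162, 23.3), (168, 25.5), (174, 29.4)]
[(-180, 13.2), (-174, 13.0), (-168, 12.8), (-162, 13.2), (-156, 14.5), (-150, 15.9), (-144, 17.2), (-138, 19.6), (-132, 20.6), (-126, 21.5), (-120, 22.6), (-114, 26.0), (-108, 28.4), (-102, 27.6), (-96, 27.2), (-90, 27.1), (-84, 27.2), (-78, 28.3), (-72, 29.6), (-66, 31.6), (-60, 33.3), (-54, 33.5), (-48, 33.4), (-42, 33.4), (-36, 33.3), (-30, 33.5), (-24, 33.5), (-18, 33.5), (-12, 33.4), (-6, 33.4), (0, 31.6), (6, 28.9), (12, 25.9), (18, 24.6), (24, 23.7), (30, 23.5), (36, 23.5), (42, 24.2), (48, 25.6), (54, 28.1), (60, 32.8), (66, 34.5), (72, 34.0), (78, 33.2), (84, 34.2), (90, 34.3), (96, 34.2), (102, 34.0), (108, 33.9), (114, 33.7), (120, 30.1), (126, 26.6), (132, 24.5), (138, 23.2), (144, 22.4), (150, 22.1), (156, 22.0), (162, 21.1), (168, 20.9), (174, 14.0)]
[0.62846018 0.06006929 0.0871026 ] [0.63448592 0.08281444 0.08365248] [0.64825417 0.05599416 0.08720489]
```

Emit:
servo_tool --moves '[[255,[0,-0.003,-0.004],0],[255,[-0.005,0.002,-0.001],0],[255,[-0.005,0.002,0],0],[255,[-0.005,0.001,0],0],[255,[0,0,0],-0.12],[255,[0,0,0],-0.12],[255,[0,0,0],-0.12],[255,[0,0,0],-0.09]]'

```text
time: 10.65
tool_pos: [0.5857, 0.076, 0.0961]
tcp_rot: [2.714, 1.576, 0.018]
wrist_force: [-0.4, -0.4, -0.6]
width: 0.002
```

```bash
python3 st.py
```

```text
10.65 [-0.38149505 -0.43026894 -0.6343589 ] [0.58568156 0.07599373 0.09605885] [[0.496, 0.868, 0.012], [0.868, -0.496, 0.002], [0.008, 0.009, -1.0]]
tip [0.58597701 0.0760558  0.07106067] axis in tool xy [0.00254574 0.04693186] r 0.04700295824435419 ang 153.38664220960925 tool y yaw -29.722340152708558
```

Emit:
servo_tool --moves '[[255,[0.001,0.004,0],0],[255,[0.001,0.004,0],0],[255,[0,0.002,0],0],[255,[0,0,0],0],[255,[0,0,0],0],[255,[0.0025,0.0002,0],0.06],[255,[0.0025,0.0002,0],0.06],[255,[0.0025,0.0002,0],0.06]]'

```text
time: 11.32
tool_pos: [0.6, 0.0761, 0.0964]
tcp_rot: [2.855, 1.304, 0.018]
wrist_force: [0.1, 0.3, 0.5]
width: 0.007
```

```bash
python3 st.py
```

```text
11.3167 [0.08415633 0.31891118 0.50280439] [0.60002143 0.07614719 0.09636772] [[0.655, 0.756, 0.012], [0.756, -0.655, 0.002], [0.009, 0.007, -1.0]]
tip [0.60030952 0.07620088 0.07136943] axis in tool xy [0.00210584 0.03480992] r 0.03487462993912959 ang 142.56096549506296 tool y yaw -40.904829585097026
```

Emit:
servo_tool --moves '[[255,[0.003,0.0002,0],0.06],[255,[0.003,0.0002,0],0.06],[255,[0.003,0.0002,0],0.06],[255,[0.003,0.0003,0],0.06],[255,[0.003,0.0003,0],0.06],[255,[0,0,0],0],[255,[0,0,0],0],[255,[0,0,0],0]]'

```text
time: 11.98
tool_pos: [0.6084, 0.084, 0.0951]
tcp_rot: [3.027, 0.834, 0.001]
wrist_force: [-0.6, -1.0, 0.7]
width: -0.003
```

```bash
python3 st.py;  python3 - <<'E'
from h import *
from workcell import bot
c=bot.read_camera("wrist");cv2.imwrite("pics/wrist7.png",c["pixels"][:,:,::-1])
print(hollows(c,.0795)[30:48])
P=cloud(c);I=c["pixels"].astype(int); m=(I[...,0]>90)&(I[...,0]>2.2*I[...,1])&(P[...,2]>.06)&(P[...,2]<.12)
print("head z pct",np.percentile(P[m][:,2],[50,80,90,95]))
E
```

```text
11.9833 [-0.6026733  -0.96326057  0.73987069] [0.60839521 0.08395463 0.09513761] [[0.859, 0.512, 0.001], [0.512, -0.859, -0.001], [0.0, 0.002, -1.0]]
tip [0.60842636 0.08391954 0.07013765] axis in tool xy [0.00200803 0.03486303] r 0.034920871594031656 ang 124.09136619554862 tool y yaw -59.20513061501677
[(0, 25.5), (6, 24.2), (12, 23.4), (18, 23.2), (24, 23.4), (30, 24.3), (36, 25.9), (42, 28.8), (48, 33.6), (54, 34.3), (60, 33.4), (66, 33.6), (72, 34.3), (78, 34.2), (84, 34.2), (90, 34.1), (96, 33.9), (102, 32.2)]
head z pct [0.08686006 0.08792658 0.08831631 0.0886264 ]
```

View pics/wrist7.png

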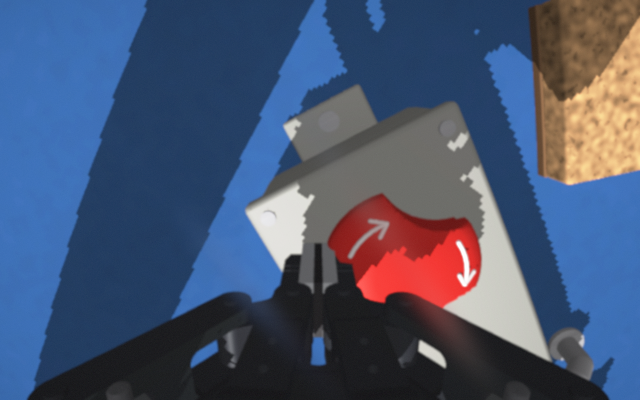

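Emit:
servo_tool --moves '[[255,[0.003,0.0003,0],0.06],[255,[0.003,0.0003,0],0.06],[255,[0.003,0.0003,0],0.06],[255,[0.003,0.0003,0],0.06],[255,[0.003,0.0003,0],0.06],[255,[0.003,0.0003,0],0.06],[255,[0,0,0],0],[255,[0,0,0],0]]'

```text
time: 12.7
tool_pos: [0.6199, 0.0891, 0.0938]
tcp_rot: [3.13, 0.263, -0.018]
wrist_force: [-3.0, 0.6, 0.7]
width: 0.001
```

```bash
python3 st.py;  python3 - <<'E'
from h import *
from workcell import bot
c=bot.read_camera("wrist");cv2.imwrite("pics/wrist8.png",c["pixels"][:,:,::-1])
print(hollows(c,.0795)[24:48])
P=cloud(c);I=c["pixels"].astype(int); m=(I[...,0]>90)&(I[...,0]>2.2*I[...,1])&(P[...,2]>.06)&(P[...,2]<.12)
print("head z pct",np.percentile(P[m][:,2],[50,80,90,95]))
E
```

```text
12.7 [-2.97005531  0.56532635  0.6984291 ] [0.61989236 0.08914687 0.09380941] [[0.986, 0.167, -0.011], [0.167, -0.986, -0.001], [-0.011, -0.001, -1.0]]
tip [0.61960769 0.08911848 0.06881105] axis in tool xy [0.00258689 0.03504006] r 0.035135470355491895 ang 103.81901348238468 tool y yaw -80.40405434784586
[(-36, 30.3), (-30, 26.5), (-24, 24.0), (-18, 22.6), (-12, 21.9), (-6, 21.5), (0, 21.5), (6, 22.0), (12, 23.5), (18, 25.4), (24, 29.2), (30, 32.2), (36, 31.9), (42, 31.3), (48, 32.1), (54, 32.2), (60, 32.2), (66, 32.4), (72, 32.5), (78, 32.6), (84, 32.6), (90, 30.3), (96, 28.1), (102, 24.5)]
head z pct [0.09327065 0.09442646 0.09484092 0.09513174]
```

View pics/wrist8.png

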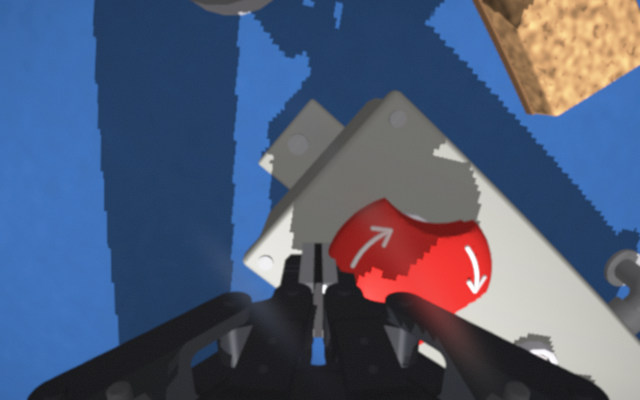

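Emit:
servo_tool --moves '[[255,[-0.003,0,-0.001],-0.06],[255,[-0.003,0,-0.001],-0.06],[255,[-0.003,0,0],-0.06],[255,[-0.003,0,0],-0.06],[255,[-0.003,0,0],-0.06],[255,[-0.003,0,0],-0.06],[255,[-0.002,-0.004,0],0],[255,[0,-0.008,0],0]]'

```text
time: 13.42
tool_pos: [0.5935, 0.0903, 0.0946]
tcp_rot: [3.021, 0.861, -0.016]
wrist_force: [0.1, -0.2, 0.6]
width: 0.002
```

Emit:
servo_tool --moves '[[255,[0,-0.01,0],0],[255,[0,-0.01,-0.005],0],[255,[0,-0.01,-0.02],0],[255,[0,-0.01,-0.03],0],[255,[0,-0.01,-0.03],0],[255,[0,-0.01,-0.03],0],[255,[0,-0.01,-0.02],0],[255,[0,0,0],0]]'

```text
time: 14.08
tool_pos: [0.5508, 0.1606, 0.2346]
tcp_rot: [-3.019, -0.858, 0.022]
wrist_force: [0.7, 0.2, 1.1]
width: 0.006
```

```bash
python3 st.py;  python3 - <<'E'
from h import *
from workcell import bot
for n in ["wrist","side","top"]:
  c=bot.read_camera(n);I=c["pixels"][:,:,::-1]
  P=cloud(c);J=c["pixels"].astype(int); m=(J[...,0]>90)&(J[...,0]>2.2*J[...,1])&(P[...,2]>.06)&(P[...,2]<.12)&(abs(P[...,0]-.628)<.03)&(abs(P[...,1]-.055)<.03)
  print(n,"head z pct",np.percentile(P[m][:,2],[50,80,90,95]))
  if n=="wrist": print(hollows(c,.086))
  if n=="side": I=cv2.resize(I[120:270,200:420],None,fx=3.6,fy=3.6,interpolation=cv2.INTER_CUBIC)
  cv2.imwrite(f"pics/{n}9.png",I)
E
```

```text
14.0833 [0.74983438 0.16563906 1.08058815] [0.55080002 0.16056242 0.23461805] [[0.851, 0.526, -0.014], [0.526, -0.851, -0.001], [-0.012, -0.007, -1.0]]
tip [0.55044839 0.16054603 0.20962053] axis in tool xy [0.01046556 0.13055131] r 0.13097410643626803 ang 126.30717307472533 tool y yaw -58.28113534011859
wrist head z pct [0.09346549 0.09441661 0.09480768 0.09509595]
[(-180, 32.2), (-174, 32.7), (-168, 32.5), (-162, 32.5), (-156, 32.7), (-150, 32.5), (-144, 32.6), (-138, 32.6), (-132, 32.5), (-126, 32.6), (-120, 30.6), (-114, 28.3), (-108, 27.3), (-102, 26.3), (-96, 25.6), (-90, 25.8), (-84, 25.7), (-78, 26.7), (-72, 28.0), (-66, 30.2), (-60, 32.7), (-54, 33.4), (-48, 33.3), (-42, 33.2), (-36, 33.2), (-30, 33.2), (-24, 32.8), (-18, 33.0), (-12, 32.9), (-6, 32.8), (0, 30.2), (6, 27.4), (12, 24.6), (18, 23.0), (24, 22.5), (30, 22.2), (36, 22.2), (42, 22.5), (48, 23.8), (54, 26.5), (60, 30.4), (66, 34.0), (72, 34.3), (78, 34.4), (84, 34.5), (90, 34.5), (96, 34.6), (102, 34.6), (108, 34.4), (114, 33.8), (120, 29.2), (126, 25.7), (132, 24.1), (138, 22.8), (144, 22.4), (150, 22.5), (156, 22.8), (162, 24.1), (168, 26.1), (174, 29.8)]
side head z pct [0.09283958 0.09524121 0.09626692 0.09725282]
top head z pct [0.09242641 0.09462422 0.09536596 0.09599356]
```

View pics/wrist9.png

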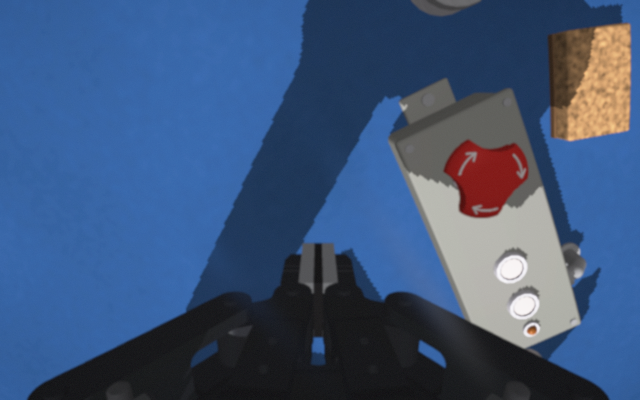

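View pics/side9.png

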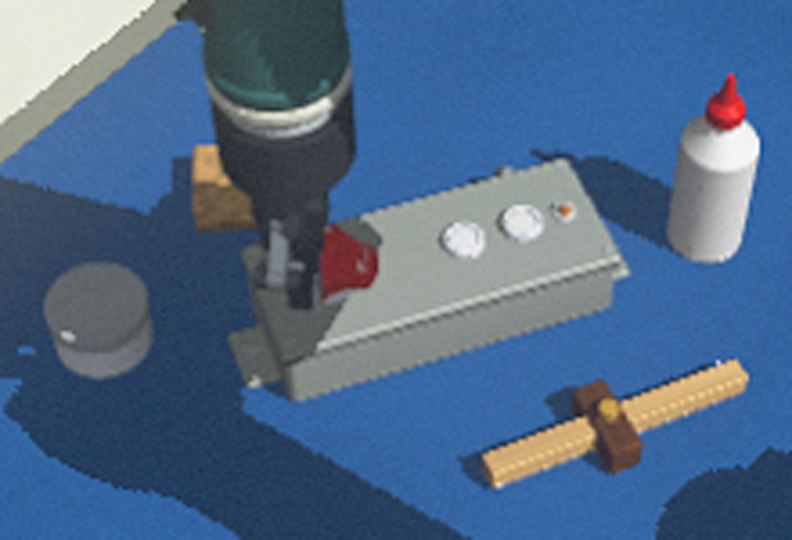

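The head is out, with its top at 0.0945 m. The hollows are back at about 29°, 149° and -91° (rest). The tool is well clear, and every loose item in the pictures is where it was. I am handing the job in.

```bash
python3 -c "
from workcell import bot
print(bot.finish_job())"
```

```text
the job is handed in; nothing more can be done
None
```

The mushroom stop check is done and handed in: I pushed the head fully in, let go, and it stayed latched. I then twisted it clockwise until it sprang back out, and took the hand away. It took about 14 s of the 38 s allowed.

- **Press:** I used the shut fingertips on the flat top. The head stopped moving at 9.3 mm, and the readings at the end of each move peaked at about 17 N down, with about 8 N sideways. After letting go, the camera depth put the top at about 87.5 mm, so it had latched.
- **Twist:** I used one closed fingertip in the -x side hollow. The first try slid outward without turning the head, and the tip came to about 2 mm above the box face without touching it. I raised it and repeated at a smaller radius. The head then turned and its top rose to about 94.5 mm.
- **Last checks:** The wrist, side and top cameras all put the head's top at about 94 to 95 mm. The wrist camera shows the hollows back at their rest angles. The tool stands about 21 cm above the bench, clear of the station, with wrist force near zero.
- **Surroundings:** In the last wrist and side pictures the flush buttons look unpressed. The glue bottle, gauge, wax tin and sanding block look undisturbed. I judged these by eye and did not measure them again.

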